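# Load the slope rack, fit its retaining plate and lock it at the slope

### The arm

A 7-joint arm with a two-finger parallel gripper is mounted at the origin on the work surface. World frame = base frame: x ahead of the robot, y to its left, z up, the work surface at z = 0. Lengths are in m, angles in degrees, forces in N, time in s.
With the tool pointing down it reaches from about 0.425 to 0.875 m from the base axis. Payload 4.7 kg.
Tool frame: the origin (TCP) lies midway between the tips of the shut fingers; the grasp point (between the pads) lies 19 mm behind it; z points along the fingers, y is the direction in which the jaws open and shut (so a half turn about z gives the same grasp; the last joint's range is limited). The gripper opens to 87 mm and grips with 3 to 60 N. Pads are 19 mm wide; open, the fingers measure 117 mm over their backs; the gripper's body (75 mm by 190 mm) begins 51 mm behind the grasp point.
Start: joints at [-69.952, 18.392, -4.016, 83.108, 1.295, 78.541, -3.26], TCP at [0.214, 0.614, 0.223] pointing down, gripper open.
Joint ranges: [-163.93, 163.93], [-17.29, 119.83], [-79.2, 71.16], [3.27, 140.29], [-89.18, 269.18], [5.43, 117.66], [-154.24, 154.24]. Speed limits (degrees/s): [147.25, 147.25, 180, 180, 180, 180, 180].

### API

Orientations are given as a 3x3 rotation matrix whose columns are the frame's x, y, z axes.
In Python, from bench import arm, viewer, sign_off gives the robot as it stands. Calls block until the motion is done:
- arm.movep(position, orientation): joint-space move of the TCP to a pose.
- arm.servo_line(position, frame=None, speed=0.15): straight line of the TCP; frame=None keeps the orientation; speed is the mean speed in m/s.
- arm.movej(angles): joint-space move.
- arm.let_go() and arm.grab(grasp_force=None): open the fingers fully, or close them until they stop; grasp_force is the grip in N (None keeps the last).
- arm.pause(seconds).
- arm.inverse_kinematics(position, orientation): joint angles nearest the present ones, or None.
- arm.sense(): the state.
- viewer.grab_frame(name): name is "scene" or "top" or "wrist"; returns a dict with "color" (400x640x3 uint8, blue, green, red), "mtx" (3x3 intrinsics, pixels), "pose" (4x4, takes a point from camera to world coordinates). Camera axes: x right, y down, z forward; pixel columns grow to the right and rows downward; lengths in m; the calibration is good to about 2 mm. The wrist camera is an equidistant fisheye: a pixel r from the principal point sees the ray r / f radians off the axis. A picture is of the moment at which its call begins. There is no depth.
A pose or a line that the arm cannot do raises arm.PlanningError and nothing moves.
- sign_off(): hands the job in, once; it reports no verdict.
The state is a dict: "time_s": time; "qpos": joint angles; "dq": joint speeds; "effort": joint torques, N m; "eef_pos": TCP position; "tool_rot": TCP orientation; "ft_force": force on the tool from outside, world axes, zero at the start; "ft_torque": the same for the moment, N m; "grip_width": finger opening in m.
Only numpy, scipy, OpenCV 4.12 (cv2) and the standard library are available. Lean on these libraries where they do the work, as an engineer would, in place of code of your own. Each camera call takes 0.05 s, during which the arm holds its last target. There are 200 camera calls.

### The job

Set up the culture-medium slopes: with the tilting rack still locked upright, stand every small amber bottle from the rubber mat in a cell of its own, then lower the retaining plate level and gently over both studs, without dropping it, until it rests on both ledges. Then draw the locking pin, swing the loaded rack steadily by its front bar, tops away from the robot, to its 60 degree slope, and drop the pin fully home in the locking hole again so that the rack is locked there. Leave the other things on the bench where they are.

Things in the scene. Friction and masses are not known exactly. Their poses are not given: they have to be found in the camera images.
- stand: Aluminium stand of the tilting rack, fixed to the bench: base 150 x 420 mm, 10 mm thick, two upright cheeks at y = +-154 mm ending 119 mm above the bench, and at the right end a post with the pin bracket. Origin on the bench below the middle of the rack; x away from the robot, y to its left along the trunnion axis, z up.
- rack_axis (a point): Middle of the steel rack, on its trunnion axis 105 mm above the bench; this frame turns with the rack. y runs along the trunnion axis and the row of four cells (to the robot's left); when upright x points away from the robot, z up. The row is 215 x 56 mm outside; its walls end 18 mm below the axis.
- rack (a joint): Tilt of the rack, rad: 0 upright (as it starts, pinned), growing as the tops swing away from the robot (a turn about +y); stops at -0.2 and 1.35. The slope of 60 degrees is 1.047. It is stiff, stays where it is left, and takes about 5 to 8 N at the front bar to move.
- cell0 (a point): Centre of the inner floor of cell 1 of 4, counted from the robot's left. The cell is 50 x 50 mm inside, its walls 3 mm thick and 33 mm high; axes as the rack's.
- cell1 (a point): Centre of the inner floor of cell 2 of 4, counted from the robot's left. The cell is 50 x 50 mm inside, its walls 3 mm thick and 33 mm high; axes as the rack's.
- cell2 (a point): Centre of the inner floor of cell 3 of 4, counted from the robot's left. The cell is 50 x 50 mm inside, its walls 3 mm thick and 33 mm high; axes as the rack's.
- cell3 (a point): Centre of the inner floor of cell 4 of 4, counted from the robot's left. The cell is 50 x 50 mm inside, its walls 3 mm thick and 33 mm high; axes as the rack's.
- stud_left (a point): Foot of the left stud, at y = +128 mm of the rack, in the middle of the top face of a steel ledge (66 mm across the rack, 16 mm along it) that carries the plate. The stud is 10 mm thick and 18 mm high, its last 8 mm tapering to 4 mm. The seated plate's underside lies on this face, 5 mm above the caps of the bottles.
- stud_right (a point): The same on the right, at y = -128 mm of the rack.
- rack_bar (a point): Middle of the rack's front bar: round steel, 14 mm thick, 124 mm long, along the rack's y, on two arms at y = +-58 mm. When upright it lies 110 mm in front of the trunnion axis and 30 mm above it (135 mm above the bench). It circles the axis with the rack, up and away from the robot; gripped from above it pivots between the pads.
- lock_hole (a point): Centre of the mouth of the locking hole, the inner of two 12 mm through holes in the bracket at the right end (30 x 104 mm, 28 mm thick, top 189 mm above the bench). Below it the rack's index plate has two notches 12 mm wide, under the hole at tilt 0 and 1.047; elsewhere (more than about 0.05 rad off) the pin stands 17 mm proud on its rim. Axes: the stand's.
- park_hole (a point): Centre of the mouth of the outer hole in the same bracket, 62 mm right of the locking hole, same size and height, nothing below: the place to park the pin.
- pin_head (a point): Middle of the head of the locking pin: an upright steel cylinder 22 mm thick, 40 mm high; below it a shaft 10 mm thick, 51 mm long, the last 8 mm tapering to 5 mm. At the start it is home in the locking hole, the head resting on the bracket, this point 20 mm above the hole's mouth. Its own weight drops it home.
- plate: Retaining plate, aluminium, 70 mm (x) by 290 mm (y), 6 mm thick, 0.3 to 0.45 kg, lying flat on the bench at the right; origin at the middle of its underside, z its normal. Two through holes 13 mm wide lie on the long axis, 128 mm either side of the middle. Either way round fits.
- plate_bar (a point): Middle of the plate's grip bar, 44 mm above the plate's underside: a flat-sided bar 14 mm wide, 16 mm high and 100 mm long, along the plate's long axis (y), on two posts 80 mm apart; 30 mm free between bar and plate.
- bottle0_mid (a point): Middle, half-way up, of an upright amber glass bottle with an aluminium cap: body 42 mm thick and 70 mm high (foot edge bevelled), cap 32 mm thick, 95 mm high in all, about 0.13 kg, on a 2 mm rubber mat at the left. Any of the four may be absent (None).
- bottle1_mid (a point): Middle, half-way up, of an upright amber glass bottle with an aluminium cap: body 42 mm thick and 70 mm high (foot edge bevelled), cap 32 mm thick, 95 mm high in all, about 0.13 kg, on a 2 mm rubber mat at the left. Any of the four may be absent (None).
- bottle2_mid (a point): Middle, half-way up, of an upright amber glass bottle with an aluminium cap: body 42 mm thick and 70 mm high (foot edge bevelled), cap 32 mm thick, 95 mm high in all, about 0.13 kg, on a 2 mm rubber mat at the left. Any of the four may be absent (None).
- bottle3_mid (a point): Middle, half-way up, of an upright amber glass bottle with an aluminium cap: body 42 mm thick and 70 mm high (foot edge bevelled), cap 32 mm thick, 95 mm high in all, about 0.13 kg, on a 2 mm rubber mat at the left. Any of the four may be absent (None).
- petri_stack: Bystander: stack of three white-lidded dishes, 94 mm across, 47 mm high; origin under its centre.
- slide_box: Bystander: flat slide box 87 x 167 mm, 33 mm high; origin under its centre.
- stain_bottle: Bystander: large amber bottle with a black cap, 68 mm thick, 150 mm high; origin under its centre.
- wash_bottle: Bystander: white wash bottle, 72 mm thick, 215 mm high with its spout; origin under its centre.
- beaker: Bystander: empty glass beaker, 80 mm across, 110 mm high; origin under its centre.

How it is judged:
By the outcome, as a careful person would: the job done as asked, in the order asked, and still so for the second after the job is handed in, with the robot touching nothing.
Of bottle0, bottle1, bottle2, bottle3 only 2 to 4 are there at a start; the rules pass over those that are not, and their reading is None.
At some moment in a run one of plate may be knocked a few centimetres aside while the robot is not near it.
It also fails if it takes over 210 s, if anything falls off the work surface, if the arm or the gripper's body presses on something with over 40 N, if the wrist force passes 120 N, or if a joint passes its speed limit or range.

## Working session

There is one attempt and no reset: what is moved stays moved. The work goes in short steps, each a Python script; the robot and the scene stay as the last script left them, time stands still between calls to the robot, and variables do not carry over. Pictures are saved under pics/ and viewed, about 12 in all and at most 16, crops included, and the job is handed in when it is done.

```bash
ls; mkdir -p pics
cat > h.py <<'E'
import numpy as np, cv2
from bench import arm, viewer, sign_off
def snap(cam, name, crop=None, scale=1):
    f=viewer.grab_frame(cam); im=f["color"]
    np.savez(f"pics/{name}.npz",mtx=f["mtx"],pose=f["pose"],color=im)
    if crop: x0,y0,x1,y1=crop; im=im[y0:y1,x0:x1]
    if scale!=1: im=cv2.resize(im,None,fx=scale,fy=scale,interpolation=cv2.INTER_CUBIC)
    cv2.imwrite(f"pics/{name}.png",im); return f
def ray(f,uv,fish=False):
    K=f["mtx"];T=f["pose"]
    d=np.array([(uv[0]-K[0,2])/K[0,0],(uv[1]-K[1,2])/K[1,1],1.])
    if fish:
        r=np.hypot(d[0],d[1]); s=np.sin(r)/r if r>1e-9 else 1
        d=np.array([d[0]*s,d[1]*s,np.cos(r)])
    return T[:3,3],T[:3,:3]@d
def at(f,uv,z,fish=False):
    o,d=ray(f,uv,fish); return o+d*(z-o[2])/d[2]
def proj(f,p,fish=False):
    T=f["pose"];K=f["mtx"]; c=T[:3,:3].T@(np.asarray(p)-T[:3,3])
    if fish:
        r=np.hypot(c[0],c[1]); th=np.arctan2(r,c[2]); x,y=c[:2]*th/max(r,1e-9)
    else: x,y=c[:2]/c[2]
    return np.array([K[0,0]*x+K[0,2],K[1,1]*y+K[1,2]])
def down(a):  # a: deg, direction of jaw axis (tool y) in the world xy plane
    a=np.radians(a); y=np.array([np.cos(a),np.sin(a),0]); z=np.array([0,0,-1.]); return np.c_[np.cross(y,z),y,z]
E
python3 - <<'E'
from h import *
for c in("scene","top"):
    f=snap(c,c+"0"); print(c,f["mtx"].round(1).tolist(),f["pose"].round(3).tolist())
print(arm.sense())
E
```

```text
pics
scene [[416.7, 0.0, 315.3], [0.0, 416.7, 204.3], [0.0, 0.0, 1.0]] [[0.038, 0.857, -0.514, 1.118], [0.999, -0.028, 0.028, -0.038], [0.01, -0.515, -0.857, 1.044], [0.0, 0.0, 0.0, 1.0]]
top [[463.3, 0.0, 330.1], [0.0, 463.3, 190.9], [0.0, 0.0, 1.0]] [[-0.001, -0.994, 0.111, 0.408], [-1.0, 0.003, 0.016, -0.01], [-0.016, -0.111, -0.994, 1.467], [0.0, 0.0, 0.0, 1.0]]
{'time_s': 0.1, 'qpos': array([-69.9545187 ,  18.43504535,  -4.01710578,  83.16733377,
         1.29570252,  78.54028256,  -3.2610696 ]), 'dq': array([ 0.08773797, -0.07612797,  0.05154137, -0.21889221, -0.02319886,
       -0.06436824,  0.04286207]), 'effort': array([-7.29861422e-04, -4.92567551e+01, -4.06101560e-01, -3.13399923e+01,
       -6.43468439e-02,  3.95039935e-02,  6.10413053e-05]), 'eef_pos': array([0.21404008, 0.6132321 , 0.22157352]), 'tool_rot': array([[-9.44173397e-01,  3.29448595e-01, -4.67903104e-04],
       [ 3.29448913e-01,  9.44171983e-01, -1.63692695e-03],
       [-9.75022832e-05, -1.69969305e-03, -9.99998551e-01]]), 'ft_force': array([-0.23619099, -0.86697548, -0.2345183 ]), 'ft_torque': array([ 0.05929303, -0.00626043,  0.00629498]), 'grip_width': 0.0870477862343063}
```

View pics/scene0.png

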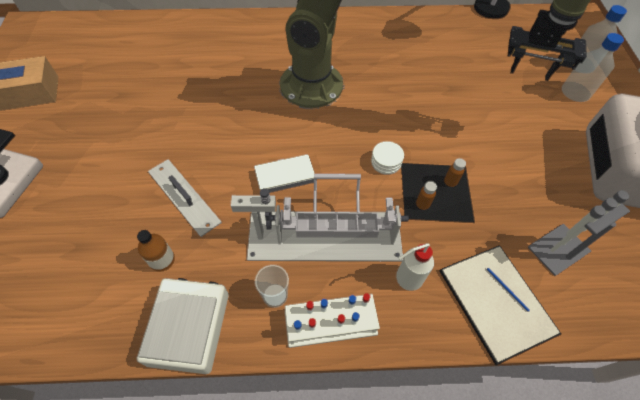

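View pics/top0.png

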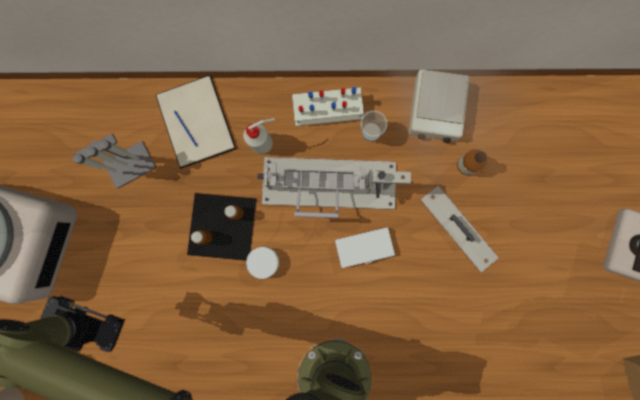

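Both pictures show two bottles on the mat (top: caps near (234,212) and (201,237)), the rack at about (330,183), the plate lying diagonally near (459,228), and the pin head near (380,175). I'll enlarge the top view.

Run:
```python
import cv2
im=cv2.imread("pics/top0.png")[145:275,180:505]
cv2.imwrite("pics/topc.png",cv2.resize(im,(798,319),interpolation=cv2.INTER_CUBIC))
im=cv2.imread("pics/scene0.png")[145:275,220:480]
cv2.imwrite("pics/scc.png",cv2.resize(im,(780,390),interpolation=cv2.INTER_CUBIC))
a=cv2.imread("pics/topc.png");b=cv2.copyMakeBorder(cv2.imread("pics/scc.png"),0,0,0,18,cv2.BORDER_CONSTANT)
cv2.imwrite("pics/both.png",cv2.cv2.vconcat([a,b]) if hasattr(cv2,'cv2') else cv2.vconcat([a,b[:281]]))
```

```text
(no output)
```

View pics/both.png

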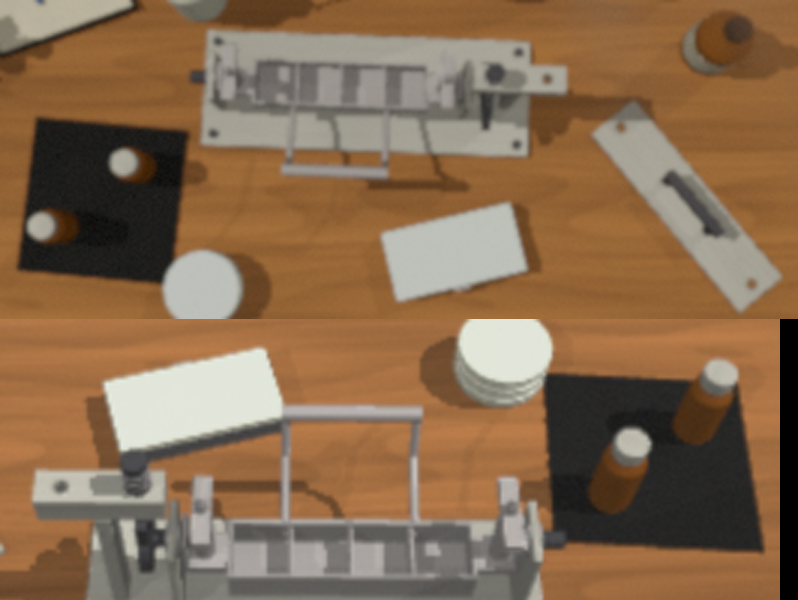

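```bash
cat > m.py <<'E'
from h import *
f=np.load("pics/top0.npz"); s=798/325
P=lambda u,v,z: at(f,(180+u/s,145+v/s),z).round(4)
c=np.array([P(207,31,.01),P(530,42,.01),P(528,155,.01),P(203,144,.01)])
print("base",c.tolist(),c.mean(0), "len",np.linalg.norm(c[0]-c[1]),np.linalg.norm(c[1]-c[2]))
d=c[0]-c[1]+c[3]-c[2]; print("yaw of y",np.degrees(np.arctan2(-d[0],d[1])))
b=[P(282,170,.135),P(387,174,.135)];print("bar",b,np.mean(b,0))
print("pin",P(495,73,.229),"park",P(547,79,.189))
print("caps",P(125,162,.097),P(42,226,.097))
h=np.array([P(621,127,.006),P(752,284,.006)]);print("plate",h,h.mean(0),np.linalg.norm(h[0]-h[1]),np.degrees(np.arctan2(*(h[0]-h[1])[1::-1])))
g=np.load("pics/scene0.npz"); Q=lambda u,v,z: at(g,(220+u/3,145+(v-319)/3),z).round(4)
print("scene caps",Q(632,444,.097),Q(721,374,.097),"pin",Q(134,463,.229),"park",Q(60,486,.189),"bar",Q(284,410,.135),Q(421,413,.135))
E
python3 m.py
```

```text
base [[0.6793, 0.2237, 0.01], [0.6632, -0.1959, 0.01], [0.5166, -0.1909, 0.01], [0.5316, 0.2266, 0.01]] [0.597675 0.015875 0.01    ] len 0.41990876389996906 0.14668524124805474
yaw of y -2.1276783938548514
bar [array([0.4902, 0.113 , 0.135 ]), array([ 0.4853, -0.0102,  0.135 ])] [0.48775 0.0514  0.135  ]
pin [ 0.5906 -0.129   0.229 ] park [ 0.5894 -0.1915  0.189 ]
caps [0.5026 0.3068 0.097 ] [0.4256 0.4054 0.097 ]
plate [[ 0.5527 -0.3113  0.006 ]
 [ 0.3528 -0.4713  0.006 ]] [ 0.45275 -0.3913   0.006  ] 0.2560468902369251 38.673787096023915
scene caps [0.5045 0.3101 0.097 ] [0.4286 0.4086 0.097 ] pin [ 0.5953 -0.1271  0.229 ] park [ 0.5896 -0.19    0.189 ] bar [ 0.4835 -0.0062  0.135 ] [0.4905 0.1148 0.135 ]
```

Run:
```python
from h import *
g=np.load("pics/scene0.npz"); print("wash base",at(g,(410,283),0),"beaker",at(g,(274,296),0),"stain",at(g,(158,262),0),"petri",at(g,(387,156),.047))
print([arm.inverse_kinematics(p,down(a)) for p in([.504,.308,.2],[.597,.075,.24],[.59,-.128,.25]) for a in(-2.2,177.8)])
arm.movep([.504,.308,.22],down(-2.2)); f=snap("wrist","w1"); print(f["mtx"],f["pose"].round(3)); s=arm.sense(); print(s["eef_pos"],s["time_s"],s["ft_force"],s["qpos"])
for p in([.504,.308,.097],[.427,.407,.097]): print(proj(f,p,True))
```

```text
wash base [0.74163104 0.23622089 0.        ] beaker [ 0.76435709 -0.12054702  0.        ] stain [ 0.65920178 -0.43289715  0.        ] petri [0.35815529 0.21688055 0.047     ]
[array([-49.4784341 ,  11.92406246,  17.87005381,  94.40836579,
        -3.77690786,  74.26007406, -33.14423781]), array([-34.83559891,  11.82805302,   0.95623059,  93.85852621,
        -0.20357548,  74.31511573, 143.95536794]), array([-35.66316031,  12.86784463,  30.72058954,  89.98115645,
        -6.65582706,  78.98125122,  -6.50095775]), array([ 41.75131503,  24.99055706, -67.44172167,  87.24173652,
        23.13525591,  83.20806848, 151.28128491]), array([-4.89472057, 12.1061205 , 17.21722745, 88.41439397, -3.6137215 ,
       80.02646069, 10.38822773]), None]
[[309.70691629   0.         314.10618778]
 [  0.         309.70691629 192.74857031]
 [  0.           0.           1.        ]] [[ 0.999 -0.033 -0.011  0.506]
 [-0.035 -0.954 -0.297  0.391]
 [-0.001  0.298 -0.955  0.382]
 [ 0.     0.     0.     1.   ]]
[0.50280319 0.3101619  0.21980124] 1.7 [ 0.51895235  1.51066511 -0.38654089] [-49.60411716  11.30076971  17.7451285   92.81676143  -3.56753254
  76.44817702 -33.31684233]
[315.6583349  187.45442166]
[228.738648    87.86692325]
```

View pics/w1.png

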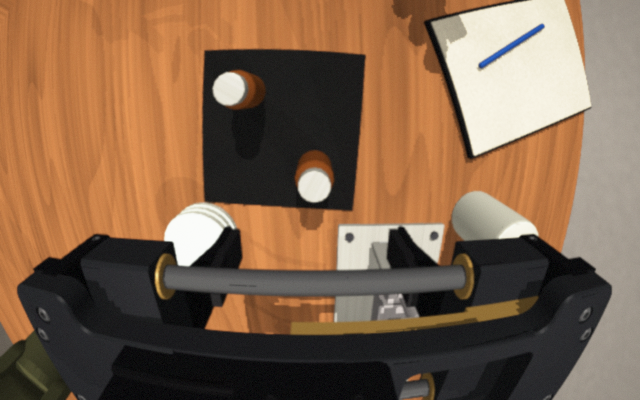

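The caps at (314,185) and (230,89) fall within 2 px of the projected estimates. Next is one close look at the rack.

```bash
cat >> h.py <<'E'
YAW=-2.2; R0=np.array([.598,.049,.105])
def Rz(): 
    a=np.radians(YAW); return np.array([[np.cos(a),-np.sin(a),0],[np.sin(a),np.cos(a),0],[0,0,1]])
def rk(x,y,z): return R0+Rz()@np.array([x,y,z])   # upright rack frame -> world
E
python3 - <<'E'
from h import *
arm.servo_line([.504,.308,.30]); arm.movep([.57,-.06,.30],down(-2.2)); f=snap("wrist","w2")
im=cv2.imread("pics/w2.png")
pts=[rk(x,y,-.018) for x in(-.028,.028) for y in(-.1075,.1075)]+[rk(0,y,-.018) for y in(-.053,0,.053)]+[rk(0,s*.128,.067) for s in(1,-1)]+[rk(-.11,s*.062,.03) for s in(1,-1)]+[rk(0,-.176,.124),rk(0,-.238,.084)]
for p in pts: 
    u=proj(f,p,True); print(u.round(1)); cv2.circle(im,tuple(int(round(t)) for t in u),2,(0,0,255) ,-1)
cv2.imwrite("pics/w2m.png",cv2.resize(im,(800,500)))
E
```

```text
[310.8 165.1]
[311.1  -7.4]
[355.9 165.3]
[357.7  -6.1]
[334.1 121.1]
[334.5  77.4]
[334.6  34.5]
[339.8 -52.3]
[338.1 203.6]
[233.1  20.7]
[234.3 133.7]
[340.9 276. ]
[335.7 303.5]
```

View pics/w2m.png

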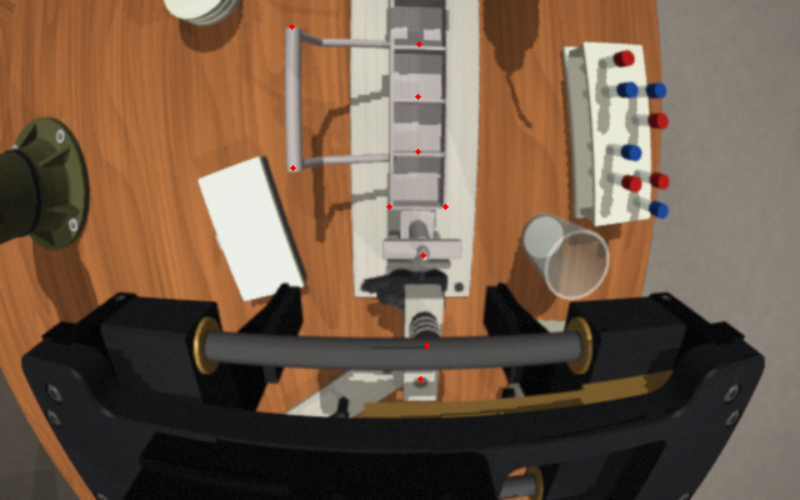

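The projections match the walls, bar ends, stud and holes to about 1–2 px, so the rack pose is good. Next, the bottles.

```bash
cat >> h.py <<'E'
def st(tag=""):
    s=arm.sense(); print(tag,"t%.1f"%s["time_s"],s["eef_pos"].round(4),"F",s["ft_force"].round(1),"w%.4f"%s["grip_width"]); return s
def bottle(b,celly):
    D=down(YAW); b=np.asarray(b)
    arm.movep([*b,.19],D); arm.servo_line([*b,.041],speed=.12); arm.pause(.2); st("at")
    arm.grab(25); s=st("grab")
    arm.servo_line([*b,.245],speed=.2)
    c=rk(0,celly,0); arm.movep([*c[:2],.245],D); arm.servo_line([*c[:2],.14],speed=.1); arm.pause(.3); s=st("over")
    e=c[:2]-s["eef_pos"][:2]; print("err",e.round(4))
    return c
def lower(c,z0,z1,step=.004,lim=4,base=None,speed=.04):
    f0=arm.sense()["ft_force"][2] if base is None else base
    z=z0
    while z>z1+1e-6:
        z=max(z-step,z1); arm.servo_line([c[0],c[1],z],speed=speed)
        F=arm.sense()["ft_force"]
        if abs(F[2]-f0)>lim: print("contact z",round(z,4),F.round(1)); break
    return z
E
python3 - <<'E'
from h import *
c=bottle([.504,.309],-.0265)
lower(c,.14,.0935); arm.pause(.2); st("low"); f=snap("wrist","w3",crop=(160,0,480,250),scale=2)
E
```

```text
at t6.9 [0.5043 0.3093 0.0416] F [-0.1  0.7 -0.4] w0.0867
grab t7.7 [0.5039 0.309  0.041 ] F [-0.3 -0.6 -0.3] w0.0413
over t11.5 [0.5972 0.0225 0.1403] F [ 0.6  0.5 -2. ] w0.0413
err [-0.0002 -0.    ]
low t14.7 [0.5971 0.0225 0.0936] F [ 0.4 -0.  -0.8] w0.0416
```

View pics/w3.png

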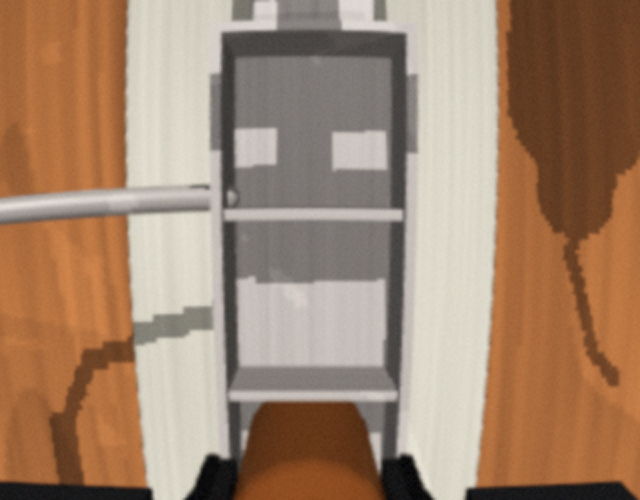

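The bottle stands centred in its cell and its weight is partly taken up. I'll release it and do the second.

Run:
```python
from h import *
arm.let_go(); s=st(); p=s["eef_pos"]; arm.servo_line([p[0],p[1],.25],speed=.2)
c=bottle([.427,.4075],.0265)
lower(c,.14,.0935); arm.pause(.2); st("low")
arm.let_go(); arm.servo_line([c[0],c[1],.25],speed=.2)
arm.movep([.45,-.33,.3],down(-51.3)); st()
f=snap("wrist","w4"); snap("top","t4")
im=cv2.imread("pics/w4.png"); t=cv2.imread("pics/t4.png")[145:275,180:505]
cv2.imwrite("pics/w4b.png",cv2.vconcat([im[:300],cv2.resize(t,(640,256),interpolation=cv2.INTER_CUBIC)]))
for q in([.5527,-.3113,.006],[.3528,-.4713,.006],[.45275,-.3913,.052]): print(proj(f,q,True))
```

```text
t15.8 [0.597  0.0225 0.0935] F [ 0.1 -0.2  0.8] w0.0868
at t19.9 [0.4273 0.4079 0.0416] F [-0.5  1.2  0.1] w0.0869
grab t20.7 [0.4269 0.4075 0.041 ] F [ 0.2 -0.2  0. ] w0.0414
over t24.8 [0.5992 0.0756 0.1404] F [-0.3  1.  -1. ] w0.0414
err [-0.0002 -0.0001]
low t28.0 [0.5991 0.0755 0.0936] F [-0.6 -0.9 -1.2] w0.0412
 t31.5 [ 0.4514 -0.3282  0.2996] F [-0.1 -0.   0.3] w0.0869
[348.3949274   94.08082135]
[343.38240926 253.44573915]
[349.77633755 187.4803912 ]
```

View pics/w4b.png

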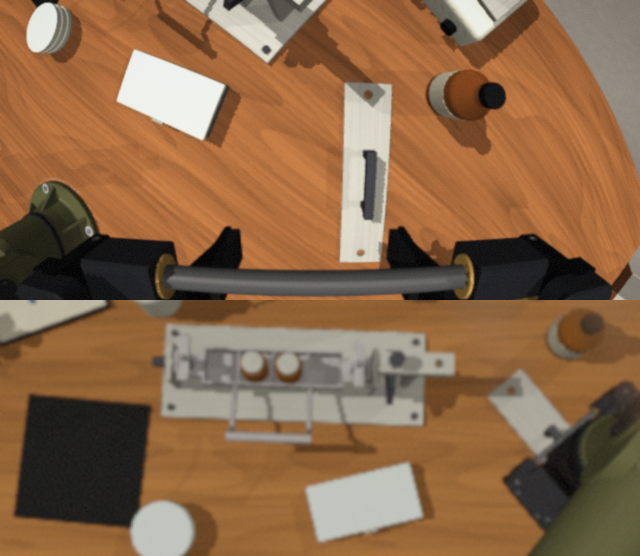

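Both bottles are in their cells, in cells 2 and 3. The plate has been knocked aside, with its holes now at (368,94) and (361,253), so I'll re-measure it.

Run:
```python
from h import *
f=np.load("pics/w4.npz")
h=np.array([at(f,u,.006,True) for u in((368,94),(361,253))]); d=h[0]-h[1]; a=np.degrees(np.arctan2(d[1],d[0]))
print(h,h.mean(0),np.linalg.norm(d),a)
b=np.array([at(f,u,.052,True) for u in((371,151),(371,218))]);print("bar",b,b.mean(0),np.linalg.norm(b[0]-b[1]))
m=(h.mean(0)+0*b.mean(0))
arm.movep([m[0],m[1],.16],down(a-90)); arm.pause(.2); st()
f=snap("wrist","w5",crop=(160,0,480,260),scale=2)
for t in(-.05,.05,-.128,.128):
    p=m+t*d/np.linalg.norm(d); p[2]=.052 if abs(t)<.1 else .006; print(proj(f,p,True), (proj(f,p,True)-[160,0])*2)
```

```text
[[ 0.57161586 -0.33318328  0.006     ]
 [ 0.37170097 -0.49426321  0.006     ]] [ 0.47165841 -0.41372325  0.006     ] 0.25673470491790523 38.85987031280923
bar [[ 0.51007703 -0.38044025  0.052     ]
 [ 0.43761406 -0.44540023  0.052     ]] [ 0.47384554 -0.41292024  0.052     ] 0.09731742384398356
 t32.5 [ 0.4732 -0.4132  0.1621] F [0.2 0.1 0. ] w0.0872
[312.52015033 240.39315973] [305.04030065 480.78631945]
[312.54219649 136.83089045] [305.08439297 273.6617809 ]
[312.5676541  281.08801618] [305.13530819 562.17603235]
[312.67159464  55.9692269 ] [305.34318928 111.9384538 ]
```

View pics/w5.png

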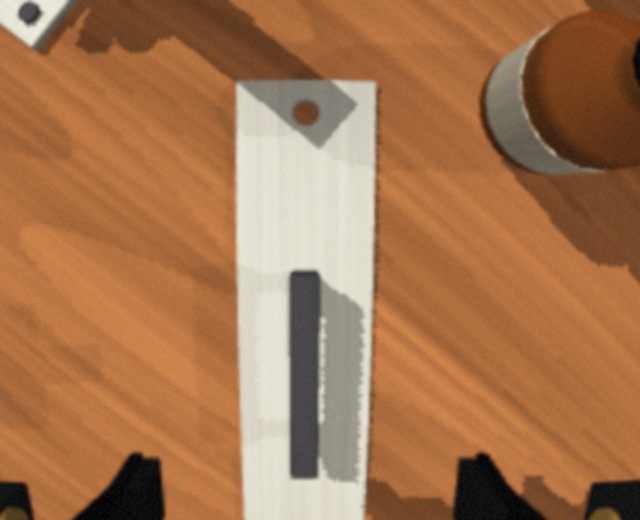

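The plate estimate matches: far hole at (305,112), bar from 272 to 478. Now grasp it and carry it over the rack.

Run:
```python
from h import *
m=[.4724,-.4132]
arm.servo_line([*m,.026],speed=.1); arm.pause(.2); st("at"); arm.grab(60); arm.pause(.3); s=st("grab")
arm.servo_line([*m,.05],speed=.05); s=st("lift")
arm.servo_line([*m,.30],speed=.15)
c=rk(0,0,0); arm.movep([*c[:2],.30],down(YAW)); arm.servo_line([*c[:2],.215],speed=.08); arm.pause(.4); s=st("over"); print(s["tool_rot"].round(4), s["ft_torque"])
f=snap("wrist","w6",crop=(160,0,480,260),scale=2); snap("scene","s6",crop=(220,135,420,265),scale=4)
for q in (rk(0,.128,.067),rk(0,.128,.049),rk(0,.128,.084)): print((proj(f,q,True)-[160,0])*2)
g=np.load("pics/s6.npz")
for y in(.128,-.128):
  for z in (.067,.049,.0905): print("scene",y,z,(proj(g,rk(0,y,z))-[220,135])*4)
a=cv2.imread("pics/w6.png");b=cv2.imread("pics/s6.png"); b=cv2.resize(b,(640,416)); 
cv2.imwrite("pics/c6.png",cv2.vconcat([a[:184],b]))
```

```text
at t34.2 [ 0.4726 -0.4134  0.0264] F [ 0.1 -0.2  0.2] w0.0871
grab t35.7 [ 0.4722 -0.413   0.026 ] F [-0.8  2.1  2.5] w0.0135
lift t36.4 [ 0.4725 -0.4131  0.0501] F [-0.6  0.6 -3.8] w0.0135
over t41.5 [0.598  0.049  0.2151] F [ 0.2  0.1 -2.9] w0.0132
[[ 3.840e-02  9.993e-01  1.000e-04]
 [ 9.993e-01 -3.840e-02  1.000e-04]
 [ 1.000e-04  1.000e-04 -1.000e+00]] [-0.13452318  0.03766593 -0.013698  ]
[308.3982809  59.3577411]
[308.36633876  70.23050851]
[308.4339596   47.27783368]
scene 0.128 0.067 [686.01517112 279.27556962]
scene 0.128 0.049 [681.17597137 294.18759445]
scene 0.128 0.0905 [692.55812533 259.1134146 ]
scene -0.128 0.067 [266.80797746 277.14384076]
scene -0.128 0.049 [268.22749106 292.11972626]
scene -0.128 0.0905 [264.88854392 256.89379397]
```

View pics/c6.png

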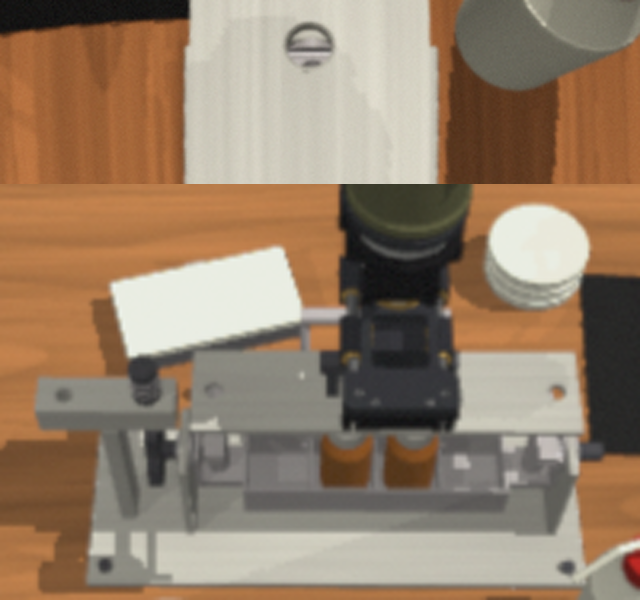

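The left hole shows the stud through it at (310,45), and in the scene view the plate is level with both holes over the ledges. The offsets are about 1 mm, within the taper. Lowering with force checks.

Run:
```python
from h import *
c=rk(0,0,0); b=arm.sense()["ft_force"][2]
z=lower(c,.215,.183,step=.003,lim=5,base=b,speed=.03); st()
if z<=.1831: z=lower(c,z,.1785,step=.0005,lim=3.5,base=b,speed=.01); arm.pause(.2); st("seat?")
f=snap("wrist","w7",crop=(160,0,480,260),scale=2); snap("scene","s7",crop=(220,135,420,265),scale=4)
a=cv2.imread("pics/w7.png");b=cv2.resize(cv2.imread("pics/s7.png"),(640,416))
cv2.imwrite("pics/c7.png",cv2.vconcat([a[:184],b]))
```

```text
t44.4 [0.5981 0.0487 0.1829] F [ 2.2 -1.8 -3.9] w0.0135
contact z 0.1795 [ 2.3 -4.   0.4]
seat? t46.3 [0.5983 0.0486 0.1799] F [ 2.3 -4.7 -0. ] w0.0131
```

View pics/c7.png

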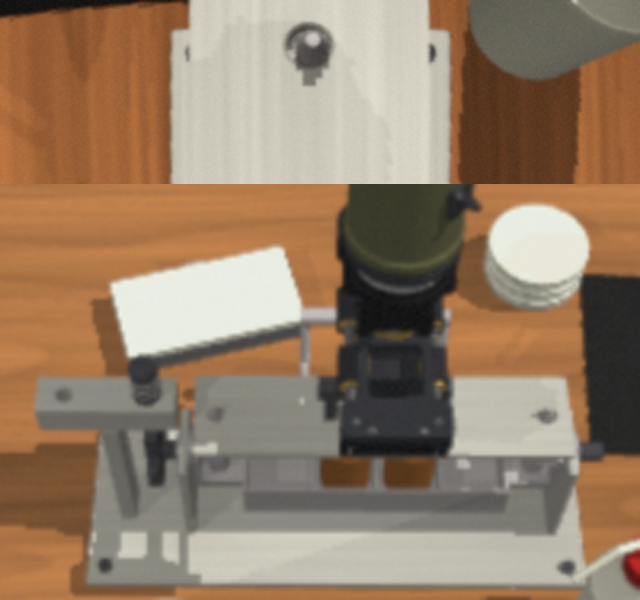

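The plate is seated at the expected height (TCP 0.1795) with both studs through the holes. I'll release it and look at the pin.

Run:
```python
from h import *
arm.let_go(); p=st("open")["eef_pos"]; arm.servo_line([p[0],p[1],.33],speed=.15)
c=rk(0,-.20,0); arm.movep([*c[:2],.30],down(YAW)); arm.pause(.2); st()
f=snap("wrist","w8",crop=(160,0,480,260),scale=2)
for q in (rk(0,-.176,.124),rk(0,-.176,.084),rk(0,-.238,.084),rk(0,.128,.067),rk(0,-.128,.067),rk(-.11,-.062,.03)): print((proj(f,q,True)-[160,0])*2)
```

```text
open t47.8 [0.598  0.049  0.1795] F [ 0.4 -0.4 -0.1] w0.0869
 t50.0 [ 0.5913 -0.1482  0.2999] F [-0.7  0.9 -0.4] w0.0872
[306.72685447 354.40500989]
[306.91817206 332.25513796]
[306.5157478  458.70957638]
[ 309.30211239 -235.49041357]
[307.33819364 223.7340648 ]
[102.06340803 106.17297062]
```

View pics/w8.png

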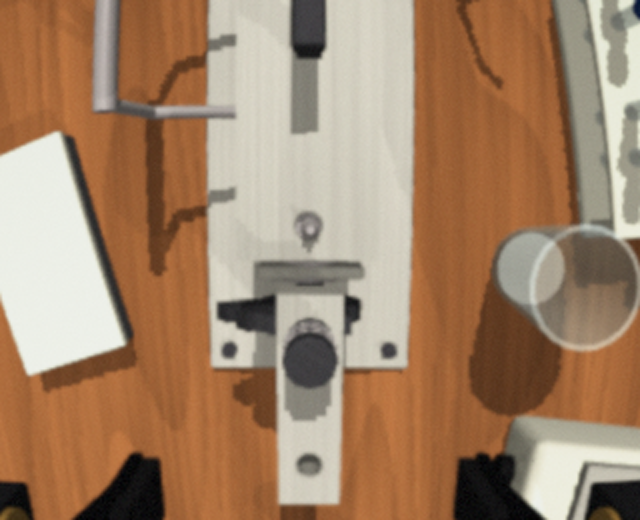

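Pin head top is at (309,360) and the park hole at (309,464), both about 5 px further right (−y) than I assumed. Correcting, then drawing and parking the pin.

Run:
```python
from h import *
f=np.load("pics/w8.npz")
P=at(f,(160+309/2,180),.229,True); H=at(f,(160+309/2,232),.189,True); d=P-H
print(P,H,np.linalg.norm(d[:2]),np.degrees(np.arctan2(-d[0],d[1])))
D=down(YAW); p=P[:2]
arm.servo_line([*p,.26],speed=.15); arm.servo_line([*p,.198],speed=.06); arm.pause(.2); st("at")
arm.grab(30); arm.pause(.2); s=st("grab")
arm.servo_line([*p,.262],speed=.05); arm.pause(.2); st("drawn")
k=p-.062*Rz()[:2,1]; print("park",k)
arm.servo_line([*k,.262],speed=.06); arm.pause(.3); s=st("over park")
f=snap("wrist","w9",crop=(160,0,480,260),scale=2); snap("scene","s9",crop=(200,160,360,260),scale=4)
```

```text
[ 0.59204752 -0.1291458   0.229     ] [ 0.5899623  -0.19166967  0.189     ] 0.06255862951489759 -1.9101467773741398
at t51.9 [ 0.5922 -0.1292  0.1983] F [-0.5 -0.1 -0. ] w0.0872
grab t53.1 [ 0.5921 -0.1292  0.198 ] F [-0.2  0.5  0.5] w0.0211
drawn t54.8 [ 0.592  -0.1291  0.2618] F [ 0.1  0.8 -0.6] w0.0211
park [ 0.58966747 -0.1911001 ]
over park t56.2 [ 0.5898 -0.1908  0.262 ] F [-0.5 -0.8 -1.3] w0.0211
```

View pics/s9.png

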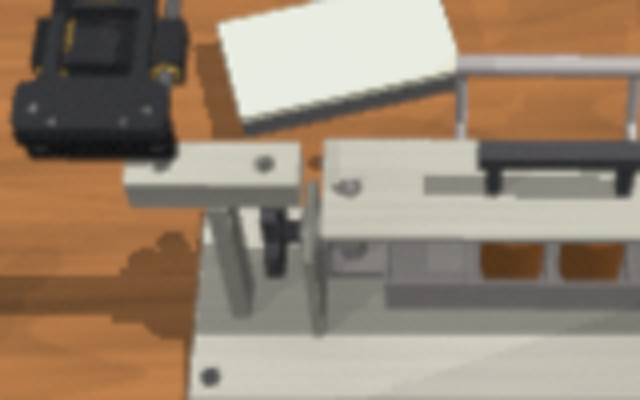

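The locking hole is empty and the pin is held above the park hole. Lowering it in.

Run:
```python
from h import *
s=arm.sense(); k=np.array([.58967,-.1911]); b=s["ft_force"][2]
z=lower(k,.262,.1985,step=.004,lim=6,base=b,speed=.05); s=st("low")
```

```text
low t60.4 [ 0.5896 -0.191   0.1983] F [-0.2 -0.1 -1. ] w0.0211
```

Parked at full depth. Now grip the front bar with the tool leaned 15° back so its body clears the plate's bar, and swing.

```bash
cat >> h.py <<'E'
R0[0]=.5985
def tilt(a=15):
    a=np.radians(a); z=np.array([np.sin(a),0,-np.cos(a)]); y=np.array([np.cos(a),0,np.sin(a)])
    return Rz()@np.c_[np.cross(y,z),y,z]
def barpos(th,back=0,y=0):  # TCP for gripping the bar at tilt th (deg)
    t=np.radians(th); x,z=-.11,.03
    return rk(x*np.cos(t)+z*np.sin(t),y,-x*np.sin(t)+z*np.cos(t))+(.019-back)*tilt()[:,2]
E
python3 - <<'E'
from h import *
arm.let_go(); p=st("open")["eef_pos"]; arm.servo_line([p[0],p[1],.33],speed=.2)
T=tilt()
print([arm.inverse_kinematics(barpos(t),T) is not None for t in range(0,61,10)], arm.inverse_kinematics(barpos(0,.12),T))
arm.movep(barpos(0,.12),T); arm.servo_line(barpos(0),speed=.1); arm.pause(.3); st("at bar"); print(barpos(0))
snap("scene","s10",crop=(200,110,440,260),scale=3)
E
```

```text
open t61.6 [ 0.5897 -0.1911  0.1985] F [ 0.1 -0.8  0. ] w0.0870
[True, True, True, True, True, True, True] [-21.15592762 -16.68464267   6.64543978 118.80463707   6.90857863
  63.52430131 -19.05747799]
at bar t65.2 [0.4936 0.0531 0.117 ] F [ 0.2  0.2 -0.6] w0.0868
[0.49349502 0.05303388 0.11664741]
```

View pics/s10.png

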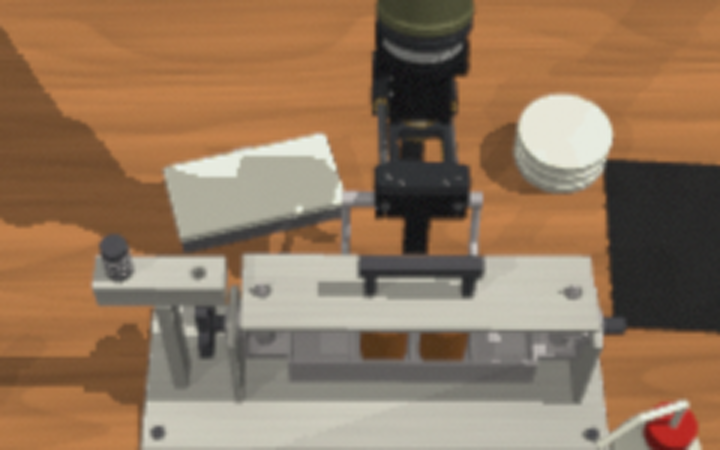

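The pin is parked, the plate seated, and the gripper straddles the bar. Swinging now.

Run:
```python
from h import *
arm.grab(30); arm.pause(.2); st("grab")
for t in range(6,61,6):
    arm.servo_line(barpos(t),speed=.05); s=st(t)
    if np.linalg.norm(s["ft_force"])>40: print("STOP"); break
arm.pause(.3); st("end"); print(barpos(60))
snap("scene","s11",crop=(200,110,440,260),scale=3)
```

```text
grab t66.6 [0.4943 0.0531 0.117 ] F [ 5.5 -0.4 -2.7] w0.0126
6 t67.0 [0.4974 0.0529 0.1277] F [ 5.6  0.2 -4.2] w0.0131
12 t67.4 [0.5013 0.0527 0.1377] F [ 4.8  0.7 -7.4] w0.0127
18 t67.8 [0.5063 0.0525 0.1478] F [-0.8  1.3 -7.8] w0.0133
24 t68.2 [0.5132 0.0522 0.1587] F [-9.2  0.9 -0.8] w0.0130
30 t68.6 [0.5204 0.052  0.1679] F [-13.6   1.1   4.9] w0.0130
36 t69.0 [0.5297 0.0515 0.1768] F [-15.7   0.8   8.6] w0.0129
42 t69.4 [0.5407 0.051  0.1845] F [-11.1   0.4   6. ] w0.0127
48 t69.8 [0.5519 0.0505 0.1906] F [-8.6 -1.4  5.2] w0.0131
54 t70.2 [0.5633 0.0499 0.1957] F [-8.3  0.5  4.3] w0.0129
60 t70.5 [0.5749 0.0494 0.1993] F [-5.6  0.6  2.3] w0.0131
end t70.8 [0.5749 0.0494 0.1993] F [-6.  -0.8  3.4] w0.0130
[0.57441609 0.04992521 0.1969102 ]
```

View pics/s11.png

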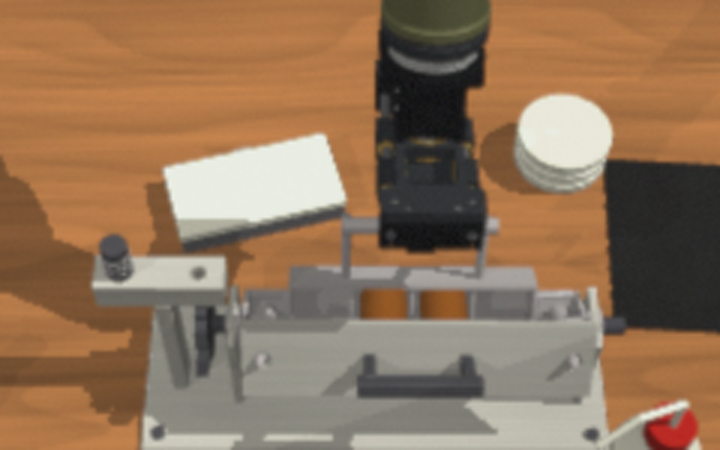

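The rack is at the slope (my estimate from the grip point: within ~0.005 rad of 60°). I'll release the bar, fetch the pin and lower it into the locking hole.

Run:
```python
from h import *
arm.let_go(); p=st("open")["eef_pos"]; arm.servo_line(p-.12*tilt()[:,2],speed=.1)
D=down(YAW); k=np.array([.58967,-.1911]); l=np.array([.59205,-.12915])
arm.movep([*k,.34],D); arm.servo_line([*k,.198],speed=.12); arm.pause(.2); arm.grab(30); arm.pause(.2); st("grab")
arm.servo_line([*k,.262],speed=.06); arm.servo_line([*l,.262],speed=.06); arm.pause(.3); s=st("over lock")
b=s["ft_force"][2]
z=lower(l,.262,.220,step=.004,lim=6,base=b,speed=.05); s=st("at rim")
if z<=.2201: z=lower(l,z,.1985,step=.002,lim=6,base=b,speed=.03); arm.pause(.2); st("home?")
```

```text
open t72.3 [0.5744 0.0499 0.1969] F [0.1 0.3 0.3] w0.0869
grab t77.4 [ 0.5897 -0.1911  0.198 ] F [ 0.6  0.4 -0.9] w0.0213
over lock t80.1 [ 0.592  -0.1294  0.262 ] F [-0.1  0.  -0.4] w0.0211
at rim t82.9 [ 0.592  -0.1291  0.2199] F [ 0.6  0.3 -1. ] w0.0213
home? t85.8 [ 0.5921 -0.1292  0.1985] F [ 0.1 -0.4 -0.9] w0.0215
```

The pin went to full depth with no resistance. Release, retreat, final look.

Run:
```python
from h import *
arm.let_go(); p=arm.sense()["eef_pos"]; arm.servo_line([p[0],p[1],.34],speed=.12)
arm.movep([.45,-.15,.40],down(YAW)); arm.pause(.5); st()
g=snap("scene","s12"); snap("top","t12")
a=cv2.imread("pics/s12.png")[130:280,200:460]; b=cv2.imread("pics/t12.png")[90:275,180:505]
cv2.imwrite("pics/c12.png",cv2.vconcat([cv2.resize(a,(520,300),interpolation=cv2.INTER_CUBIC),cv2.resize(b,(520,296),interpolation=cv2.INTER_CUBIC)]))
l=[.59205,-.12915]
for z in(.229,.246): print(z,(proj(g,[*l,z])-[200,130])*2)
```

```text
t89.6 [ 0.4502 -0.1499  0.3997] F [-0.2 -0.1  0.7] w0.0867
0.229 [127.62528472 123.70078045]
0.246 [126.19806192 115.65565853]
```

View pics/c12.png

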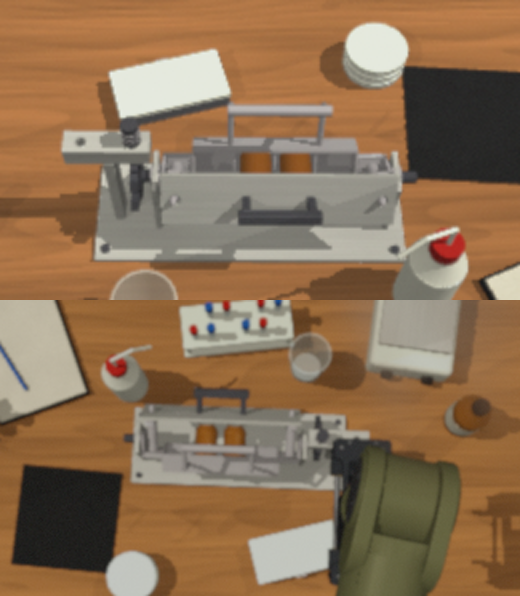

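The pin head top is at (129,124), against a predicted (127.6,123.7) for home and 115.7 if it stood proud. The plate is on both studs, the bottles are in the rack and the bystanders haven't moved.

```bash
python3 -c "
from bench import sign_off; print(sign_off())"
```

```text
the job is handed in; nothing more can be done
None
```

The job is handed in at about 90 s of robot time. The rack is at its 60 degree slope with the pin home in the locking hole. No verdict is reported.

- **Bottles:** Only two were on the mat. They stand in cells 2 and 3.
- **Plate:** It had been knocked about 3 cm aside, so I measured it again before gripping it. I lowered it level until contact at the seated height, then released it with both studs through the holes.
- **Pin and swing:** I parked the pin and swung the rack by its front bar. The force on the bar peaked near 18 N, above the 5–8 N the rack needs, probably because my arc was about a millimetre off. I estimate the final tilt within 0.005 rad of 60 degrees.
- **Locking:** The pin went to full depth without resistance.

The last pictures show the pin head at its home height, the plate on both studs and the bottles in the rack. The other bench items look to be where they were. While I was placing the plate, the camera views disagreed on its position by 1–2 mm, but it went over the studs without trouble. No check failed.

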